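# Assemble the sample mill: nest the screen basket, key the rotor home

### The arm

A 7-joint arm with a two-finger parallel gripper is mounted at the origin on a cart in front of the work surface, level with it; the furniture and walls round the work are solid. World frame = base frame: x ahead of the robot, y to its left, z up, the work surface at z = 0. Lengths are in mm, angles in rad, forces in N, time in s.
With the tool pointing down it reaches from about 425 to 925 mm from the base axis. Payload 6.8 kg.
Tool frame: the origin (TCP) lies midway between the tips of the shut fingers; the grasp point (between the pads) lies 19 mm behind it (manip.grip_point_offset is the distance from the TCP to the grasp point, in mm); z points along the fingers, y is the line along which they close (so a half turn about z gives the same grasp; the last joint's range is limited). The gripper opens to 88 mm and grips with 3 to 60 N. Pads are 20 mm wide; open, the fingers measure 115 mm over their backs; the gripper's body (75 mm by 178 mm) begins 61 mm behind the grasp point.
Start: joints at [1.224, 0.477, 0.022, 1.555, -0.011, 1.109, -0.083], TCP at [159.671, -655.861, 193.964] pointing down, gripper open.
Joint ranges: [-2.96, 2.96], [-0.34, 2.1], [-1.41, 1.46], [0.24, 2.44], [-1.37, 4.51], [0.17, 1.92], [-2.96, 2.96]. Speed limits (rad/s): [2.39, 2.39, 3.14, 3.14, 3.14, 3.14, 3.14].

### API

Orientations are given as a rotation vector (axis times angle).
In Python, from station import manip gives the robot as it stands. The module is installed in compiled form; this text tells all that it offers.
- The arm moves only by the tool play_rows, never from a script. Its argument "commands" is a list of rows, each an object with "slide": the shift along the tool's x, y, z in mm, a list of three; "roll": the turn about the tool's z in rad; "grip": the opening, from -1 (shut) to 1 (fully open). A call has exactly 10 rows; each row shifts and turns the commanded pose from where the row before left it, along the tool's axes as they then stand; what a row does not reach is not made up. A row lasts 1/10 s, in which the tool goes at most 50 mm and 8.59 degrees, less where a joint would pass 70% of its speed; a pose out of reach is approached as far as the arm can. A call with a gripper value outside its range is refused whole. The fingers move at their own pace and stop on an object; "squeeze" is the grip in N (left out, the last holds). Time passes only in rows, so rows that do not move let the fingers close, or fill a call up. It gives the time, the measured TCP pose, the force, the opening and the grip force at its end, in the units of the state.
- manip.sense(): the state, without advancing time (a new reading comes with each control period).
- manip.snapshot(name): name is "scene" or "side" or "wrist"; returns the picture (400x640x3 uint8, red, green, blue); there is no depth.
- manip.camera_params(name): a dict with "mtx" (3x3 intrinsics, pixels), "k1" (the pictures are not rectified: a ray, as slopes to the right and down, at radius r is drawn at 1 + k1 r^2 times it, then the intrinsics apply), "R" (3x3) and "t" (3): a world point X has camera coordinates R X + t; the wrist camera has in their place "tool_from_camera" (4x4, takes a point from camera to tool coordinates, whose origin is the TCP and whose axes are the flange's). Camera axes: x right, y down, z forward; pixel columns grow to the right and rows downward; lengths in mm; the calibration is good to about 2 mm. A picture is of the moment at which its call begins: read the wrist's pose just before it. camera_params takes no time and is no camera call.
- manip.close_job(): hands the job in; it is judged then, once.
The state is a dict: "time_s": time; "joint_pos": joint angles; "qd": joint speeds; "tau": joint torques, N m; "eef_pos": TCP position; "eef_rot": TCP orientation; "contact_force": force on the tool from outside, world axes, zero at the start; "moment": the same for the moment, N m; "grip_width": opening from 0.0 (shut) to 1.0 (fully open); "gripper_force": force on a finger pad.
Only numpy, scipy, OpenCV 4.12 (cv2) and the standard library are available. Lean on these libraries where they do the work, as an engineer would, in place of code of your own. Each camera call takes 0.05 s, during which the arm holds its last target. There are 200 camera calls.

### The job

Get the small laboratory mill ready: set the screen basket upright into the mill's chamber, over the hub, so that it nests fully down, and let go of it. Then lift the rotor out of its stand, put its shaft into the hub, turn it until the key slips into the keyway, and push it fully home against the spring until its disc sits on the hub. The spring would lift it again, so finish while still gripping the rotor and holding it pressed home; leave the brush, tin and weights where they are.

Things in the scene. Friction and masses are not known exactly. Their poses are not given: they have to be found in the camera images.
- mill: Small bench mill, fixed: white housing 160 (x) x 120 (y) x 45 mm high; on its top a flared steel chamber (bowl), 79 mm across outside at the rim, inside 59 mm across at the floor and 72 at the rim, rim 79 mm above the worktop. In it a hub 34 mm across (36 over corners) rises 20 mm above the chamber floor. Origin: centre of the underside, on the hub's axis; z up; front (knob, switch) at -x.
- chamber_floor (a point): Centre of the chamber's inner floor, on the hub's axis, 49 mm above the worktop; axes as the mill's. The basket's underside rests at this height when nested.
- hub_face (a point): Centre of the hub's top face, 69 mm above the worktop; axes as the mill's. Bore 19 mm across, 48 deep; one keyway 8 mm wide, reaching 14 mm from the axis, full length. From the axis the keyway points along the mill's -x, give or take 0.4 rad: it varies, is not reported (a camera sees it from above), so turn the rotor under light pressure to find it. The hub resists turning (0.8 N m).
- ejector (a joint): Spring ejector pin in the bore: 0 when up (its top 30 mm below the hub face), grows as it is pressed down, in m; 0.010 when the rotor is fully home, stop at 0.0125. It pushes up with 3.5 N at 0 and 8.5 N at 0.010.
- basket: Loose screen basket: open aluminium cup with rows of dots, 0.09 to 0.16 kg, 60 mm high, 66 mm outside diameter over its straight upper 32 mm (grip across this), tapering to 54 mm at the bottom; wall 3 mm; its floor is a 3 mm ring with a 41 mm hole that passes over the hub. Nested, it stands 30 mm proud of the chamber's rim. Origin: centre of the underside, z up to the open mouth.
- stand: Fixed grey block 74 x 74 x 50 mm with a 29 mm hole; the rotor hangs in it, its disc resting on the block's top. It starts left or right of the mill, the basket on the other side; the key starts within 0.7 rad of world -x. Origin: centre of the underside.
- rotor: Loose rotor, 0.11 to 0.19 kg: disc 36 mm wide, 5 thick; above it a black wing grip; below it a shaft 16 mm thick, 40 long, tapered at the last 6 mm, with a key 6 mm wide reaching 12.5 mm from the axis. The key ends 12 mm above the shaft's end: that plain end enters the hub first. Origin: centre of the disc's underside; z up; key and the grip's pointer nub at -x. Home: origin at hub_face.
- rotor_grip (a point): Centre of the rotor's wing grip, 47 mm above the rotor's origin, axes as the rotor's: the wing is 44 mm long (x), 12 mm thick (y, grip across this) and 32 mm high. While searching, the key's edge can wedge a few mm into the keyway: if the rotor sticks before it is some 15 mm deeper than first contact, lift it back and turn on.
- brush: Dust brush with wooden handle, 159 mm long, lying in front of the work; leave alone.
- grain_tin: Round aluminium tin of grain, 62 mm wide, 24 mm high; leave alone.
- weight_big: Brass weight, 38 mm wide, 40 mm high; leave alone.
- weight_small: Brass weight, 30 mm wide, 33 mm high; leave alone.
There are look-alikes about, which are no part of the job. Leave any blue look-alike of the rotor alone.

How it is judged:
By the outcome, as a careful person would: the job done as asked, in the order asked, and still so for the second after the job is handed in, while the arm keeps its last pose, push and grip.
It also fails if it takes over 64 s, if anything falls off the work surface, if the arm or the gripper's body presses on something with over 40 N, if the wrist force passes 120 N, or if a joint passes its speed limit or range.

## Working session

There is one attempt and no reset: what is moved stays moved. The work goes in short steps, Python scripts to look and compute and a tool call to move; the robot and the scene stay as the last step left them, time stands still between calls to the robot, and variables do not carry over. Pictures are saved under pics/ and viewed, at most 10 in all, crops included, and the job is handed in when it is done.

Besides the shell and the picture viewer there is one more tool, called as name([rows], argument=value, ...), one row to a line, values as JSON. play_rows: Moves the arm, as the interface text tells. Its arguments: {"type":"object","properties":{"commands":{"type":"array"},"squeeze":{"type":"number"}},"required":["commands"]}

```bash
mkdir -p pics
cat > h.py <<'E'
import numpy as np, cv2
from scipy.spatial.transform import Rotation as Ro
from station import manip
def pose():
    s=manip.sense(); return Ro.from_rotvec(s["eef_rot"]).as_matrix(), np.array(s["eef_pos"]), s
def cam(name, wp=None):
    p=manip.camera_params(name); K=np.array(p["mtx"]); k=p["k1"]
    if name=="wrist":
        Rt,t=wp; T=np.array(p["tool_from_camera"]); A=Rt@T[:3,:3]; c=Rt@T[:3,3]+t
    else:
        R=np.array(p["R"]); A=R.T; c=-R.T@np.array(p["t"])
    return K,k,A,c
def ray(cm,uv):
    K,k,A,c=cm
    q=cv2.undistortPoints(np.array(uv,float).reshape(-1,1,2),K,np.array([k,0,0,0.]))[:,0]
    return c,(A@np.c_[q,np.ones(len(q))].T).T
def onz(cm,uv,z):
    c,d=ray(cm,uv); return c+d*((z-c[2])/d[:,2])[:,None]
def proj(cm,X):
    K,k,A,c=cm; Y=(np.atleast_2d(X)-c)@A; q=Y[:,:2]/Y[:,2:]; q=q*(1+k*(q**2).sum(1))[:,None]
    return q@K[:2,:2].T+K[:2,2]
def save(n,im): cv2.imwrite(f"pics/{n}.png",im[:,:,::-1])
E
python3 - <<'E'
from h import *
R,t,s=pose()
w=manip.snapshot("wrist"); a=manip.snapshot("scene"); b=manip.snapshot("side")
np.save("s0.npy",a);np.save("d0.npy",b);np.save("w0.npy",w);np.savez("p0.npz",R=R,t=t)
save("scene0",a);save("side0",b);save("w0",w)
print(s); 
for n in("scene","side","wrist"):
  c=cam(n,(R,t)); print(n,c[0][0,0],c[1],c[3].round(),c[2][:,2].round(2))
E
```

```text
{'time_s': 0.0, 'joint_pos': array([ 1.22392758,  0.47776088,  0.02231376,  1.55641577, -0.01150289,
        1.10930299, -0.08310255]), 'qd': array([-5.41278588e-04, -1.39200752e-04, -3.59711985e-05, -9.99121940e-04,
        1.12141995e-03,  7.09480572e-04, -2.50494203e-04]), 'tau': array([ 3.07582013e-07, -5.82850027e+01,  1.53365158e+00, -2.72608280e+01,
       -5.46347117e-02,  1.68644887e-02,  1.47789938e-04]), 'eef_pos': array([ 159.49045789, -655.22939653,  193.02263291]), 'eef_rot': array([-3.11750639e+00, -3.74025031e-01,  5.07039087e-04]), 'contact_force': array([ 0.23878735, -0.39676592, -0.32819488]), 'moment': array([ 0.01481058,  0.01419868, -0.0089349 ]), 'gripper_force': 0.0, 'grip_width': 1.0005836051242123}
scene 368.20803549778077 0.002382974640748956 [-111.  256.  911.] [ 0.57 -0.39 -0.72]
side 420.7008320157477 -0.017453065544796923 [ 874. -612.  936.] [-0.34  0.41 -0.85]
wrist 310.49300289148186 -0.015384671119811077 [ 236. -637.  384.] [-0.28 -0.07 -0.96]
```

View pics/scene0.png

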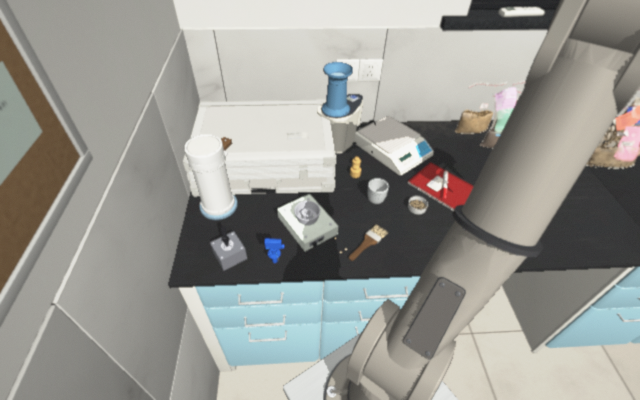

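View pics/side0.png

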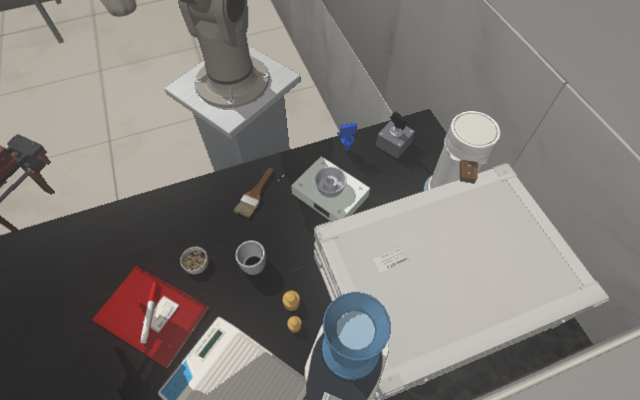

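Scene shows the stand with the black rotor at (228,247), the blue look-alike at (273,248), the mill at (307,215), the basket at (377,190) and the tin at (417,205). Side shows the rotor and stand at (397,130), blue at (347,133), the mill at (330,188), the basket at (251,257) and the tin at (193,260). Rotor candidates are the black winged one in the grey block and the blue one lying free. The black one in the stand fits the description, so I'll confirm it in one crop.

Run:
```python
from h import *
b=np.load("d0.npy");a=np.load("s0.npy")
f=lambda im,x,y,w,h: cv2.resize(im[y:y+h,x:x+w],(400,300),interpolation=cv2.INTER_CUBIC)
m=np.vstack([np.hstack([f(b,360,95,80,60),f(b,285,150,96,72)]),np.hstack([f(b,210,225,80,60),f(a,200,210,96,72)])])
save("crop0",m)
cs=cam("scene");cd=cam("side")
for n,u,z in(("basket",(251,250),60),("mill rim",(331,181),79),("stand top",(397,130),50),("brush",(255,192),8),("tin",(194,258),24)): print(n,onz(cd,[u],z).round())
for n,u,z in(("basket",(377,184),60),("mill rim",(307,211),79),("stand top",(228,243),50)): print(n,onz(cs,[u],z).round())
```

```text
basket [[ 490. -400.   60.]]
mill rim [[ 520. -146.   79.]]
stand top [[542. 118.  50.]]
brush [[ 358. -262.    8.]]
tin [[ 384. -492.   24.]]
basket [[ 498. -406.   60.]]
mill rim [[ 509. -137.   79.]]
stand top [[549. 106.  50.]]
```

View pics/crop0.png

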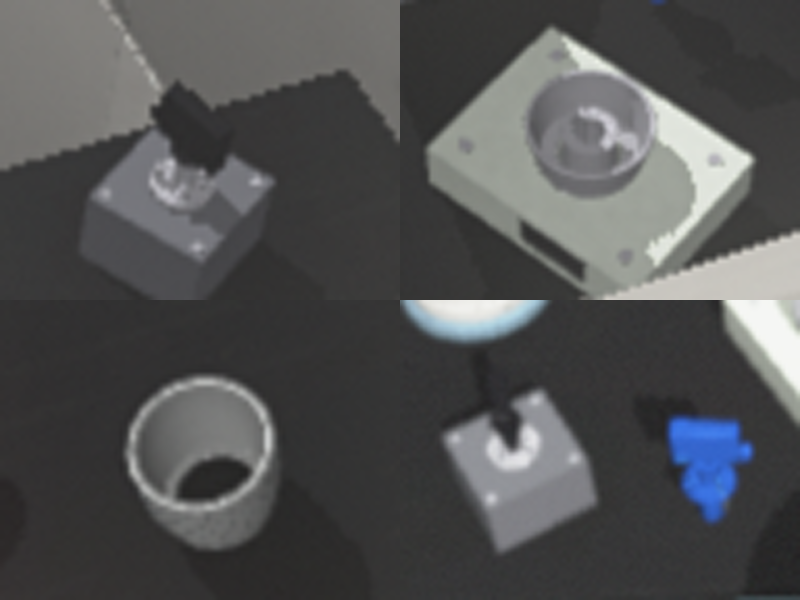

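Crop confirms: the black wing rotor stands in the grey block (top left), the mill bowl and hub are empty (top right), the basket is an upright open cup with a ring floor (bottom left), and the blue copy lies free (bottom right). I'll move over the basket.

play_rows([
  {"slide":[42,-18.5,0],"roll":0,"grip":1},
  {"slide":[42,-18.5,0],"roll":0,"grip":1},
  {"slide":[42,-18.5,0],"roll":0,"grip":1},
  {"slide":[42,-18.5,0],"roll":0,"grip":1},
  {"slide":[42,-18.5,0],"roll":0,"grip":1},
  {"slide":[42,-18.5,0],"roll":0,"grip":1},
  {"slide":[42,-18.5,0],"roll":0,"grip":1},
  {"slide":[42,-18.5,0],"roll":0,"grip":1},
  {"slide":[42,-18.5,0],"roll":0,"grip":1},
  {"slide":[0,0,0],"roll":0,"grip":1},
])

```text
time_s: 1.15
eef_pos: [494.2, -397.5, 193.7]
eef_rot: [-3.114, -0.391, -0.006]
contact_force: [-0.1, -0.2, 0.4]
grip_width: 1.002
gripper_force: 0.0
```

Run:
```python
from h import *
R,t,s=pose(); w=manip.snapshot("wrist"); np.save("w1.npy",w);np.savez("p1.npz",R=R,t=t);save("w1",w)
print(t,R[:,0].round(3),s["joint_pos"],s["time_s"])
cm=cam("wrist",(R,t)); print(proj(cm,[[494,-403,60],[494,-403,0],[520,-140,79]]).round())
```

```text
[ 494.19277117 -397.49752774  193.66307145] [0.969 0.247 0.004] [ 0.66366854  0.41391877 -0.10982726  1.65283035  0.04470067  1.07682508
 -0.77891687] 1.15
[[335. 179.]
 [334. 168.]
 [ 74.  91.]]
```

View pics/w1.png

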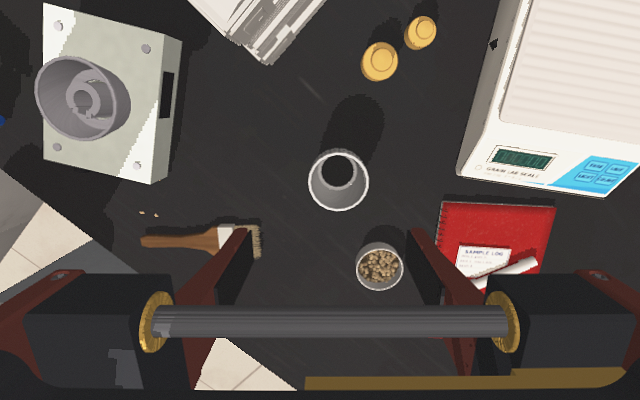

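Wrist picture: basket rim centred near (338,181), mill bowl at (82,98), tin at (380,266), weights at (380,62) and (420,32). The tin and weights clear the fingers' width. Next I'll fit the rim.

Run:
```python
from h import *
w=np.load("w1.npy");p=np.load("p1.npz");R,t=p["R"],p["t"];cm=cam("wrist",(R,t))
g=cv2.cvtColor(w,cv2.COLOR_RGB2GRAY)
for th in (60,70,190,200):
    m=(g>th).astype(np.uint8); roi=np.zeros_like(m); roi[143:225,300:380]=m[143:225,300:380]
    cs,_=cv2.findContours(roi,cv2.RETR_EXTERNAL,cv2.CHAIN_APPROX_NONE); pts=np.vstack(cs)[:,0]
    hull=cv2.convexHull(pts); e=cv2.fitEllipse(hull)
    X=onz(cm,hull[:,0],60)[:,:2]; (c,r)=cv2.minEnclosingCircle(X.astype(np.float32))
    A=np.c_[2*X,np.ones(len(X))]; q=np.linalg.lstsq(A,(X**2).sum(1),rcond=None)[0]
    print(th,e,"world",c,r,"lsq",q[:2],np.sqrt(q[2]+q[:2]@q[:2]))
    d=np.r_[q[:2],0]-t; print("tool shift",(R.T@d).round(1))
for n,f,ini in(("side","d0.npy",(490,-400)),("scene","s0.npy",0)):
    pass
```

```text
60 ((337.9376525878906, 179.70188903808594), (61.71984100341797, 63.66123580932617), 168.3761749267578) world (493.4958190917969, -407.1980895996094) 35.37099075317383 lsq [ 493.03629249 -406.94871509] 34.34834929546275
tool shift [ -4.2   9.4 193.6]
70 ((337.9510803222656, 179.81895446777344), (61.52288818359375, 63.2672004699707), 179.47607421875) world (493.2181396484375, -406.4444580078125) 35.1986198425293 lsq [ 492.96400243 -406.92066256] 34.19892831345157
tool shift [ -4.3   9.4 193.6]
190 ((337.90838623046875, 181.45237731933594), (57.9800910949707, 59.92605209350586), 76.3603515625) world (491.3929748535156, -407.4051208496094) 32.575923919677734 lsq [ 491.36050159 -407.38436333] 32.3446085282005
tool shift [ -5.9   9.4 193.6]
200 ((337.8389587402344, 181.4575958251953), (57.863922119140625, 59.75254821777344), 78.35488891601562) world (491.40997314453125, -407.2623596191406) 32.514251708984375 lsq [ 491.34368589 -407.30937183] 32.270317647636894
tool shift [ -5.9   9.3 193.6]
```

play_rows([
  {"slide":[-5.5,9.4,10],"roll":0,"grip":1},
  {"slide":[0,0,35],"roll":0,"grip":1},
  {"slide":[0,0,35],"roll":0,"grip":1},
  {"slide":[0,0,35],"roll":0,"grip":1},
  {"slide":[0,0,25],"roll":0,"grip":1},
  {"slide":[0,0,17],"roll":0,"grip":1},
  {"slide":[0,0,0],"roll":0,"grip":0.3},
  {"slide":[0,0,0],"roll":0,"grip":0.3},
  {"slide":[0,0,0],"roll":0,"grip":0.3},
  {"slide":[0,0,0],"roll":0,"grip":0.3},
], squeeze=20)

```text
time_s: 2.2
eef_pos: [484.8, -416.2, 38.2]
eef_rot: [3.118, 0.373, 0.002]
contact_force: [0.0, 0.0, -0.6]
grip_width: 0.679
gripper_force: 0.0
```

Run:
```python
from h import *
R,t,s=pose(); print(t,R[:,0].round(3),R[:,2].round(4),s["grip_width"],s["gripper_force"])
```

```text
[ 484.79775143 -416.18003803   38.24408279] [0.972 0.236 0.001] [ 0.0016 -0.0015 -1.    ] 0.6785565584906247 0.0
```

Run:
```python
from h import *
R,t,s=pose(); w=manip.snapshot("wrist"); b=manip.snapshot("side"); np.save("w2.npy",w)
R,t,s=pose();print(t,s["grip_width"],s["gripper_force"])
save("c2",np.hstack([cv2.resize(w,(400,300))[:,:],cv2.resize(b[210:300,190:310],(400,300))]))
```

```text
[ 484.86616062 -415.64778398   37.94832652] 0.6495123971884115 0.0
```

View pics/c2.png

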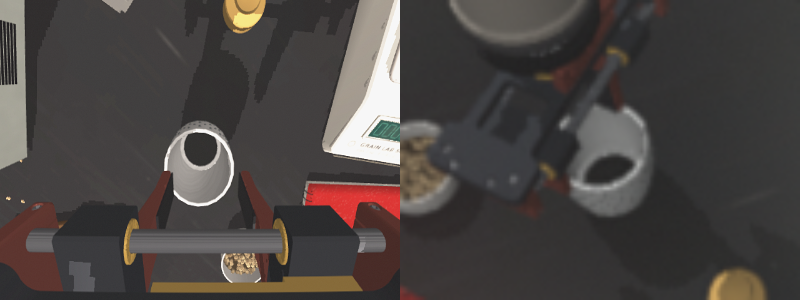

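Composite picture: the basket still stands, with its rim about (200,165) in the left panel, ahead of the closed fingers. They missed because the arm had not settled when I measured. I'll open, rise and re-measure.

play_rows([
  {"slide":[0,0,0],"roll":0,"grip":1},
  {"slide":[0,0,0],"roll":0,"grip":1},
  {"slide":[0,0,0],"roll":0,"grip":1},
  {"slide":[0,0,-20],"roll":0,"grip":1},
  {"slide":[0,0,-30],"roll":0,"grip":1},
  {"slide":[0,0,-30],"roll":0,"grip":1},
  {"slide":[0,0,0],"roll":0,"grip":1},
  {"slide":[0,0,0],"roll":0,"grip":1},
  {"slide":[0,0,0],"roll":0,"grip":1},
  {"slide":[0,0,0],"roll":0,"grip":1},
])

```text
time_s: 3.3
eef_pos: [483.7, -414.5, 115.6]
eef_rot: [-3.118, -0.374, 0.003]
contact_force: [0.1, -0.2, -0.8]
grip_width: 0.999
gripper_force: 0.0
```

```bash
cat >> h.py <<'E'
def circ(X):
    A=np.c_[2*X,np.ones(len(X))]; q=np.linalg.lstsq(A,(X**2).sum(1),rcond=None)[0]; return q[:2],np.sqrt(q[2]+q[:2]@q[:2])
E
python3 - <<'E'
from h import *
R,t,s=pose(); w=manip.snapshot("wrist"); np.save("w3.npy",w);save("w3",w)
print(t,s["time_s"],s["grip_width"],R[:,0].round(3))
cm=cam("wrist",(R,t)); g=cv2.cvtColor(w,cv2.COLOR_RGB2GRAY)
u=proj(cm,[[492,-407,60]])[0]; print(u)
for th in(170,190,205):
    m=(g>th).astype(np.uint8); n,l,st,ce=cv2.connectedComponentsWithStats(m)
    for i in range(1,n):
        x,y,ww,hh,a=st[i]
        if a>80 and 30<ww<140 and 30<hh<140 and np.hypot(*(ce[i]-u))<70:
            cs,_=cv2.findContours((l==i).astype(np.uint8),cv2.RETR_EXTERNAL,cv2.CHAIN_APPROX_NONE)
            h=cv2.convexHull(cs[0])[:,0]; c,r=circ(onz(cm,h,60)[:,:2]); print(th,st[i],c,r,(R.T@(np.r_[c,60]-t)).round(1))
b=manip.snapshot("side"); np.save("d3.npy",b); cd=cam("side");print(proj(cd,[[492,-407,60],[492,-407,0]]))
E
```

```text
[ 483.67083839 -414.50030797  115.55196136] 3.3 0.999095608415691 [ 0.972  0.237 -0.002]
[323.05940178 187.76014142]
170 [284 150  80  76 757] [ 491.38824983 -407.56157684] 32.65526975096882 [ 9.2 -4.8 55.5]
190 [284 150  79  76 669] [ 491.43331825 -407.39035915] 32.47810272148046 [ 9.3 -5.  55.5]
205 [285 150  78  76 604] [ 491.40626028 -407.56054566] 32.34006448503051 [ 9.2 -4.8 55.5]
[[249.6801284  252.67516226]
 [253.35351801 263.18815098]]
```

Run:
```python
from h import *
I=(np.eye(3),np.zeros(3)); cm=cam("wrist",I); print(manip.camera_params("wrist")["tool_from_camera"])
P=[[x,y,z] for x in(-10,10) for y in (-44,44) for z in(0,-19)]
for p,q in zip(P,proj(cm,P).round()): print(p,q)
w=np.load("w3.npy"); v=w.copy()
for p in proj(cm,P): cv2.circle(v,tuple(int(a) for a in p),2,(0,255,0),-1)
cv2.circle(v,tuple(int(a) for a in proj(cm,[[0,0,0]])[0]),3,(255,0,0),-1)
save("w3m",v)
```

```text
[[ 5.41511424e-04 -9.57045742e-01 -2.89936468e-01  7.91444062e+01]
 [ 9.99999222e-01  8.44165119e-04 -9.18800011e-04 -1.23570398e-01]
 [ 1.12408789e-03 -2.89935745e-01  9.57045454e-01 -1.91442417e+02]
 [ 0.00000000e+00  0.00000000e+00  0.00000000e+00  1.00000000e+00]]
[-10, -44, 0] [264. 238.]
[-10, -44, -19] [258. 252.]
[-10, 44, 0] [395. 239.]
[-10, 44, -19] [401. 252.]
[10, -44, 0] [262. 211.]
[10, -44, -19] [256. 221.]
[10, 44, 0] [397. 211.]
[10, 44, -19] [403. 221.]
```

View pics/w3m.png

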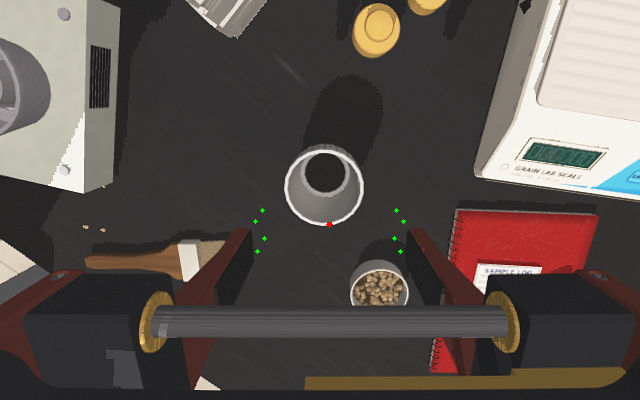

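Run:
```python
from h import *
print(manip.grip_point_offset)
f=lambda n: cv2.resize(np.load(n)[190:310,190:450],(800,370),interpolation=cv2.INTER_CUBIC)[:,:]
a=cv2.convertScaleAbs(np.vstack([f("w2.npy")[:300],f("w3.npy")[:300]]),alpha=1.8,beta=10)
save("tips",a)
```

```text
18.700000000000003
```

View pics/tips.png

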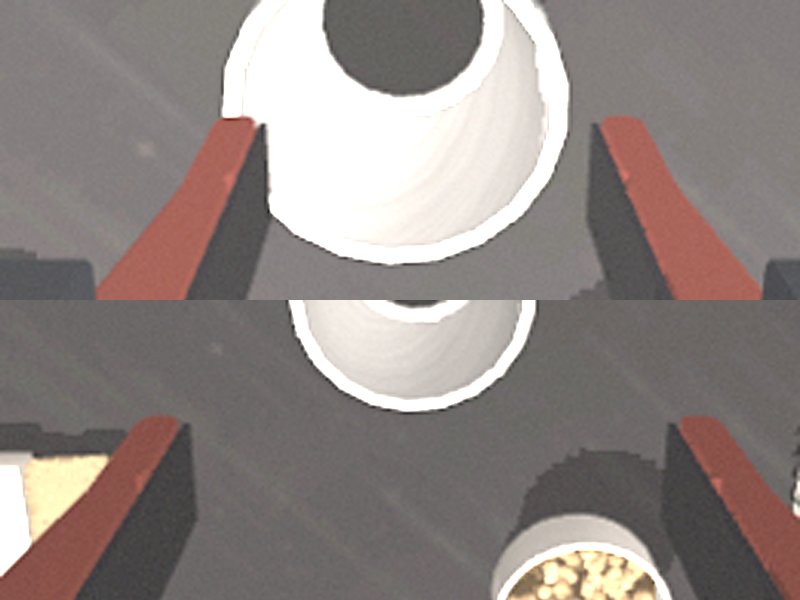

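Enlarged crop: the inner tip edges are 104 px apart at 57 mm and 154 px apart at 88 mm, both near row 230. That puts the tips at a depth of about 172 mm, some 30 mm behind the nominal TCP. It also explains why the fingers closed above the rim with no contact. I'll go down to TCP z≈12, which puts the tips near 42 mm and still clears the table if the estimate is wrong.

play_rows([
  {"slide":[8.7,-5.6,0],"roll":0,"grip":1},
  {"slide":[0,0,30],"roll":0,"grip":1},
  {"slide":[0,0,30],"roll":0,"grip":1},
  {"slide":[0,0,25],"roll":0,"grip":1},
  {"slide":[0,0,13],"roll":0,"grip":1},
  {"slide":[0,0,6],"roll":0,"grip":1},
  {"slide":[0,0,0],"roll":0,"grip":0.3},
  {"slide":[0,0,0],"roll":0,"grip":0.3},
  {"slide":[0,0,0],"roll":0,"grip":0.3},
  {"slide":[0,0,0],"roll":0,"grip":0.3},
])

```text
time_s: 4.4
eef_pos: [492.4, -408.2, 14.3]
eef_rot: [3.118, 0.374, 0.003]
contact_force: [0.3, 0.6, 3.3]
grip_width: 0.751
gripper_force: 20.0
```

Run:
```python
from h import *
R,t,s=pose(); w=manip.snapshot("wrist"); np.save("w4.npy",w);np.savez("p4.npz",R=R,t=t);save("w4",w)
R,t,s=pose(); print(t,s["contact_force"],s["grip_width"],s["gripper_force"])
cm=cam("wrist",(R,t)); g=cv2.cvtColor(w,cv2.COLOR_RGB2GRAY)
m=(g>190).astype(np.uint8); n,l,st,ce=cv2.connectedComponentsWithStats(m)
for i in range(1,n):
    if st[i][4]>300: print(st[i],ce[i].round())
```

```text
[ 492.39677133 -408.1710783    14.23568605] [-1.35234515  0.66124661  4.5385956 ] 0.7488198229012951 20.001932540908456
[   0    0   25  244 4649] [ 10. 129.]
[144   0  70  24 997] [182.   8.]
[ 370    0   79   53 2718] [411.  22.]
[  542     0    98   241 14933] [604. 140.]
[ 267  185  125  121 7859] [323. 256.]
[ 363  338   64   39 1117] [400. 359.]
```

Gripped: width 66 mm as it should be, at 20 N. I'll lift and go towards the mill, stopping short to measure it.

play_rows([
  {"slide":[0,0,-15],"roll":0,"grip":0.3},
  {"slide":[0,0,-35],"roll":0,"grip":0.3},
  {"slide":[0,0,-40],"roll":0,"grip":0.3},
  {"slide":[0,0,-40],"roll":0,"grip":0.3},
  {"slide":[0,0,-20],"roll":0,"grip":0.3},
  {"slide":[18,-38,0],"roll":0,"grip":0.3},
  {"slide":[18,-38,0],"roll":0,"grip":0.3},
  {"slide":[18,-38,0],"roll":0,"grip":0.3},
  {"slide":[0,0,0],"roll":0,"grip":0.3},
  {"slide":[0,0,0],"roll":0,"grip":0.3},
])

```text
time_s: 5.45
eef_pos: [517.3, -283.0, 163.8]
eef_rot: [3.118, 0.378, 0.001]
contact_force: [0.3, -0.3, -1.4]
grip_width: 0.749
gripper_force: 20.0
```

Run:
```python
from h import *
R,t,s=pose(); w=manip.snapshot("wrist"); np.save("w5.npy",w);np.savez("p5.npz",R=R,t=t);save("w5",w)
print(t,s["contact_force"],s["grip_width"],s["gripper_force"])
```

```text
[ 517.3462201  -282.97776219  163.84769538] [ 0.25495905 -0.33284803 -1.42862118] 0.7492264671426047 19.999059881083667
```

View pics/w5.png

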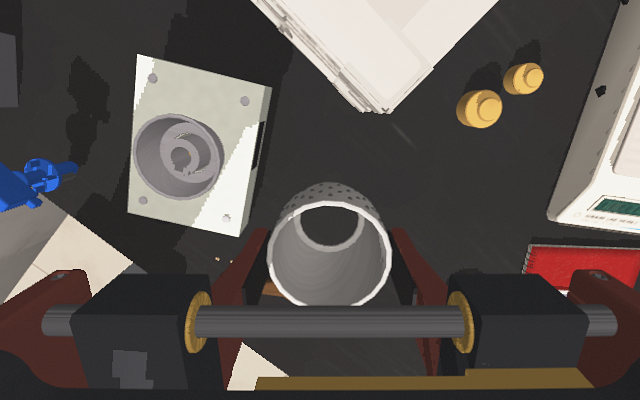

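Wrist picture: basket held upright, bowl around (178,156), and housing screws at (152,78), (245,101), (143,200) and (227,218). I'll cross-check the axis from both the screws and the rim.

Run:
```python
from h import *
w=np.load("w5.npy");p=np.load("p5.npz");R,t=p["R"],p["t"];cm=cam("wrist",(R,t))
S=onz(cm,[(152,78),(245,101),(143,200),(227,218)],45); print(S.round(1),S.mean(0).round(1))
ax=(S[0]-S[2]+S[1]-S[3]); ay=(S[0]-S[1]+S[2]-S[3]); print("yaw",np.arctan2(ax[1],ax[0]),np.arctan2(ay[1],ay[0])-np.pi/2)
print(w[156,128:145].tolist(),w[156,214:230].tolist(),w[108:120,180].tolist(),sep="\n")
i=w.astype(int); m=((i[:,:,2]-i[:,:,1]>=-2)&(i.sum(2)>150)).astype(np.uint8)
r=np.zeros_like(m); r[105:207,125:232]=m[105:207,125:232]; r=cv2.morphologyEx(r,cv2.MORPH_OPEN,np.ones((3,3)))
n,l,st,ce=cv2.connectedComponentsWithStats(r); k=1+st[1:,4].argmax(); print(st[k])
cs,_=cv2.findContours((l==k).astype(np.uint8),cv2.RETR_EXTERNAL,cv2.CHAIN_APPROX_NONE)
h=cv2.convexHull(max(cs,key=len))[:,0].astype(float); print(circ(onz(cm,h,79)[:,:2]))
v=cv2.resize(w[100:212,120:240],(800,746),interpolation=cv2.INTER_CUBIC)[:600]; save("bowl",v); save("mask",cv2.cvtColor(r*255,cv2.COLOR_GRAY2RGB))
```

```text
[[ 574.2  -96.4   45. ]
 [ 574.4 -185.6   45. ]
 [ 449.7  -97.    45. ]
 [ 450.9 -186.5   45. ]] [ 512.3 -141.4   45. ]
yaw 0.006012236316702894 0.008056049002087562
[[50, 50, 49], [32, 30, 29], [112, 111, 103], [211, 211, 193], [200, 198, 184], [172, 168, 162], [163, 156, 157], [165, 158, 160], [141, 134, 136], [118, 112, 114], [126, 120, 122], [127, 121, 122], [129, 122, 125], [129, 123, 124], [129, 123, 124], [127, 122, 123], [127, 121, 122]]
[[159, 151, 153], [157, 150, 152], [159, 150, 153], [168, 161, 163], [159, 151, 154], [120, 114, 115], [110, 105, 107], [107, 103, 104], [106, 101, 102], [112, 107, 108], [162, 159, 150], [207, 205, 189], [202, 201, 185], [202, 200, 185], [202, 201, 185], [201, 198, 183]]
[[204, 202, 187], [203, 202, 187], [204, 203, 187], [203, 203, 187], [206, 204, 187], [206, 205, 189], [159, 156, 147], [165, 157, 159], [175, 168, 170], [167, 159, 161], [138, 132, 133], [89, 84, 86]]
[ 133  114   91   86 5955]
(array([ 513.84352158, -143.08685182]), np.float64(39.8898741594016))
```

Run:
```python
from h import *
from scipy.optimize import least_squares
w=np.load("w5.npy");p=np.load("p5.npz");R,t=p["R"],p["t"];cm=cam("wrist",(R,t))
def fit(X,r): 
    q=least_squares(lambda c:np.hypot(*(X-c[:2]).T)-r,X.mean(0),loss="soft_l1"); return q.x.round(1),np.abs(q.fun).mean().round(2)
i=w.astype(int); m=((i[:,:,2]-i[:,:,1]>=-2)&(i.sum(2)>150)).astype(np.uint8)
r=np.zeros_like(m); r[105:207,125:232]=m[105:207,125:232]; r=cv2.morphologyEx(r,cv2.MORPH_OPEN,np.ones((3,3)))
n,l,st,ce=cv2.connectedComponentsWithStats(r); k=1+st[1:,4].argmax()
cs,_=cv2.findContours((l==k).astype(np.uint8),cv2.RETR_EXTERNAL,cv2.CHAIN_APPROX_NONE)
h=max(cs,key=len)[:,0].astype(float)
print("rim",fit(onz(cm,h[(h[:,0]<175)],79)[:,:2],39.5))
g=cv2.cvtColor(w,cv2.COLOR_RGB2GRAY); m=np.zeros_like(g); m[195:302,255:400]=(g[195:302,255:400]>190)
n,l,st,ce=cv2.connectedComponentsWithStats(m); 
k=1+st[1:,4].argmax(); print(st[k])
cs,_=cv2.findContours((l==k).astype(np.uint8),cv2.RETR_EXTERNAL,cv2.CHAIN_APPROX_NONE)
h=cv2.convexHull(cs[0])[:,0].astype(float); h=h[h[:,1]<298]
for z in(205,209.6,214): print(z,fit(onz(cm,h,z)[:,:2],33),circ(onz(cm,h,z)[:,:2]),t)
```

```text
rim (array([ 512.8, -142.8]), np.float64(0.39))
[288 201 103 101 849]
205 (array([ 514.5, -284. ]), np.float64(0.28)) (array([ 514.39696126, -283.98107585]), np.float64(33.12448767308677)) [ 517.3462201  -282.97776219  163.84769538]
209.6 (array([ 515.9, -282.8]), np.float64(0.35)) (array([ 516.83566235, -283.36588275]), np.float64(32.11081236304953)) [ 517.3462201  -282.97776219  163.84769538]
214 (array([ 517.1, -281.7]), np.float64(0.7)) (array([ 519.16833295, -282.77743717]), np.float64(31.141209892591938)) [ 517.3462201  -282.97776219  163.84769538]
```

play_rows([
  {"slide":[7.6,-34.5,0],"roll":0,"grip":0.3},
  {"slide":[7.6,-34.5,0],"roll":0,"grip":0.3},
  {"slide":[7.6,-34.5,0],"roll":0,"grip":0.3},
  {"slide":[7.7,-34.4,0],"roll":0,"grip":0.3},
  {"slide":[0,0,15],"roll":0,"grip":0.3},
  {"slide":[0,0,15],"roll":0,"grip":0.3},
  {"slide":[0,0,15],"roll":0,"grip":0.3},
  {"slide":[0,0,15],"roll":0,"grip":0.3},
  {"slide":[0,0,5],"roll":0,"grip":0.3},
  {"slide":[0,0,5],"roll":0,"grip":0.3},
])

```text
time_s: 6.5
eef_pos: [514.0, -144.3, 92.9]
eef_rot: [3.119, 0.371, -0.0]
contact_force: [-0.0, -0.1, 0.2]
grip_width: 0.746
gripper_force: 20.0
```

play_rows([
  {"slide":[0,0,3],"roll":0,"grip":0.3},
  {"slide":[0,0,3],"roll":0,"grip":0.3},
  {"slide":[0,0,2],"roll":0,"grip":0.3},
  {"slide":[0,0,2],"roll":0,"grip":0.3},
  {"slide":[0,0,2],"roll":0,"grip":0.3},
  {"slide":[0,0,2],"roll":0,"grip":0.3},
  {"slide":[0,0,0],"roll":0,"grip":0.3},
  {"slide":[0,0,0],"roll":0,"grip":0.3},
  {"slide":[0,0,0],"roll":0,"grip":0.3},
  {"slide":[0,0,0],"roll":0,"grip":0.3},
])

```text
time_s: 7.5
eef_pos: [514.2, -142.8, 79.1]
eef_rot: [3.119, 0.374, 0.0]
contact_force: [-0.2, 0.1, -1.7]
grip_width: 0.75
gripper_force: 20.0
```

play_rows([
  {"slide":[0,0,3],"roll":0,"grip":0.3},
  {"slide":[0,0,3],"roll":0,"grip":0.3},
  {"slide":[0,0,3],"roll":0,"grip":0.3},
  {"slide":[0,0,2],"roll":0,"grip":0.3},
  {"slide":[0,0,2],"roll":0,"grip":0.3},
  {"slide":[0,0,1],"roll":0,"grip":0.3},
  {"slide":[0,0,1],"roll":0,"grip":0.3},
  {"slide":[0,0,1],"roll":0,"grip":0.3},
  {"slide":[0,0,0],"roll":0,"grip":0.3},
  {"slide":[0,0,0],"roll":0,"grip":0.3},
])

```text
time_s: 8.5
eef_pos: [514.2, -142.9, 63.2]
eef_rot: [3.119, 0.374, 0.0]
contact_force: [-0.6, 1.4, 2.4]
grip_width: 0.754
gripper_force: 20.0
```

play_rows([
  {"slide":[0,0,1],"roll":0,"grip":0.3},
  {"slide":[0,0,1],"roll":0,"grip":0.3},
  {"slide":[0,0,0],"roll":0,"grip":0.3},
  {"slide":[0,0,0],"roll":0,"grip":0.3},
  {"slide":[0,0,0],"roll":0,"grip":0.3},
  {"slide":[0,0,0],"roll":0,"grip":0.3},
  {"slide":[0,0,0],"roll":0,"grip":0.3},
  {"slide":[0,0,0],"roll":0,"grip":0.3},
  {"slide":[0,0,0],"roll":0,"grip":0.3},
  {"slide":[0,0,0],"roll":0,"grip":0.3},
])

```text
time_s: 9.5
eef_pos: [514.3, -142.9, 63.0]
eef_rot: [3.119, 0.374, 0.001]
contact_force: [-8.4, 0.9, 21.5]
grip_width: 0.749
gripper_force: 20.0
```

Seated: it stops hard at the expected height. Release and rise.

play_rows([
  {"slide":[0,0,-2],"roll":0,"grip":0.3},
  {"slide":[0,0,0],"roll":0,"grip":1},
  {"slide":[0,0,0],"roll":0,"grip":1},
  {"slide":[0,0,0],"roll":0,"grip":1},
  {"slide":[0,0,-20],"roll":0,"grip":1},
  {"slide":[0,0,-35],"roll":0,"grip":1},
  {"slide":[0,0,-40],"roll":0,"grip":1},
  {"slide":[0,0,-40],"roll":0,"grip":1},
  {"slide":[0,0,0],"roll":0,"grip":1},
  {"slide":[0,0,0],"roll":0,"grip":1},
])

```text
time_s: 10.5
eef_pos: [514.5, -143.0, 198.4]
eef_rot: [3.119, 0.374, 0.002]
contact_force: [-0.9, -0.1, -0.1]
grip_width: 0.996
gripper_force: 0.0
```

Run:
```python
from h import *
R,t,s=pose(); w=manip.snapshot("wrist"); np.save("w6.npy",w);np.savez("p6.npz",R=R,t=t)
print(t,s["joint_pos"].round(2))
cm=cam("wrist",(R,t)); print(proj(cm,[[512.6,-142.2,69],[512.6,-142.2,109],[545,112,50]]).round())
save("w6",np.hstack([cv2.resize(w,(480,300)),cv2.resize(w[150:300,250:410],(320,300))]))
```

```text
[ 514.51208409 -143.03575904  198.40374493] [ 0.33  0.25 -0.21  1.88  0.06  1.02 -1.24]
[[328. 180.]
 [328. 190.]
 [100.  91.]]
```

View pics/w6.png

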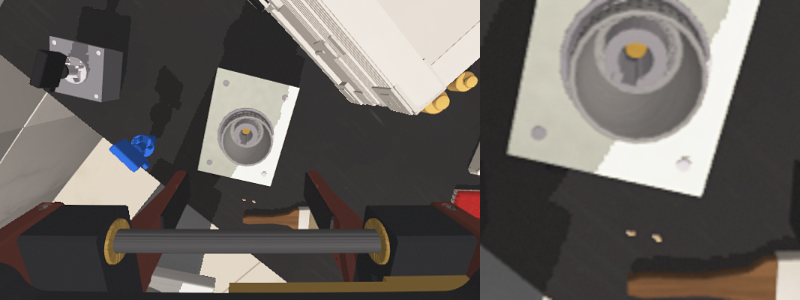

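Picture: the basket is nested round the hub, with the hub face near (328,180), the orange pin in the bore and a dark keyway notch near (324,187). The black rotor in its stand is at upper left, near (80,93) in full-image pixels. Numbers from here on.

Run:
```python
from h import *
w=np.load("w6.npy");p=np.load("p6.npz");R,t=p["R"],p["t"];cm=cam("wrist",(R,t))
g=cv2.cvtColor(w,cv2.COLOR_RGB2GRAY)
# rectified top view of hub face plane, 0.25mm/px, +-25mm ; rows: +x up, cols: -y right
n=np.arange(-22,22.1,2.)
def top(z,c,n):
    gx,gy=np.meshgrid(c[0]-n,c[1]-n,indexing="ij"); P=np.c_[gx.ravel(),gy.ravel(),np.full(gx.size,z)]
    q=proj(cm,P).astype(np.float32).reshape(len(n),len(n),2); return cv2.remap(g,q[:,:,0].copy(),q[:,:,1].copy(),cv2.INTER_LINEAR)
T=top(69,(512.6,-142.2),n); print("rows x from +22 to -22, cols y from +22 to -22"); 
for r in T: print(" ".join("%3d"%v for v in r))
```

```text
rows x from +22 to -22, cols y from +22 to -22
 79  88 105 132 170 170 151 107 106 104 110 111 114 119 127 145 150 161 153 149 159 165 154
 95 112 160 165 156 109 102  99 105 103 109 110 114 115 117 125 144 137 163 163 123 123 153
117 168 154 147 122  99  99  99 104 104 113 113 113 114 116 115 121 141 141 164 152  95  95
167 160 162 123  95  97  98 108 140 145 160 156 157 146 129 119 113 116 142 150 167 131  89
153 158 142  93  96 103 134 162 162 162 162 162 161 161 162 153 124 109 126 145 161 159 110
162 163 112  93  97 148 161 161 161 160 160 160 160 160 161 161 160 126 116 138 147 166 125
164 155  99  95 142 162 162 160 160 159 160 161 160 160 161 160 161 156 118 148 146 163 144
165 147  97 116 163 162 160 160 158 154 154 156 156 129 155 161 160 161 142 140 139 162 157
165 161 103 152 161 161 161 133 150 151 152 152 151 100 112 157 160 161 157 144 138 160 152
164 161 131 159 161 161 151  94 145 153 153 154 146  98  90 129 162 160 161 144 135 154 157
167 164 141 159 161 161 142 106 102 144 151 149 115  96  92 107 156 161 161 136 138 160 155
168 168 154 160 160 161 135 113  90  79  
[... 362 characters left out ...]
 112 111 109  93 117 150 161 160 160 162 165 155 113 105
130 130 153 167 161 158 151 161 153 110 110 111 102 147 157 160 161 159 165 163 125 107 106
132 130 133 153 162 155 152 162 153 111 109 109 113 163 160 159 161 164 161 133 108 106 106
130 132 131 133 145 162 159 159 151 131 136 125 131 159 161 162 163 155 120 110 109 106 107
130 130 131 132 133 136 151 163 162 162 162 161 161 163 162 154 141 118 111 113 109 107 107
128 132 132 131 130 133 130 133 143 154 158 148 153 149 131 116 114 114 111 111 108 105 106
129 130 131 132 133 130 130 131 130 127 127 126 124 121 119 117 117 113 112 110 108 106 107
129 129 131 130 129 132 132 129 130 129 128 125 123 122 120 118 115 113 112 109 106 107 107
```

Run:
```python
from h import *
cs=cam("scene");cd=cam("side")
def tri(a,b):
    p,d=ray(cs,[a]);q,e=ray(cd,[b]);d=d[0];e=e[0]
    s=np.linalg.lstsq(np.c_[d,-e],q-p,rcond=None)[0]; A=p+s[0]*d;B=q+s[1]*e; return ((A+B)/2).round(),np.linalg.norm(A-B).round(1)
print("cyl top",tri((203,146),(474,130)),"cyl base",onz(cs,[(219,208)],0).round(),onz(cd,[(437,187)],0).round())
print("box front corner",onz(cs,[(190,190),(245,190)],0).round(), "wall edge",onz(cs,[(175,283)],0).round())
# rotor wing: dark blob centre
print("wing",tri((226,233),(397,117)))
w=np.load("w6.npy");p=np.load("p6.npz");R,t=p["R"],p["t"];cm=cam("wrist",(R,t))
print(onz(cm,[(64,92)],97),onz(cm,[(100,95)],55))
```

```text
cyl top (array([745.,  59., 250.]), np.float64(3.2)) cyl base [[736.  63.   0.]] [[717.  60.   0.]]
box front corner [[867. 113.  -0.]
 [765. -46.   0.]] wall edge [[540. 277.   0.]]
wing (array([539., 107., 109.]), np.float64(0.4))
[[542.50846067 111.60999592  97.        ]] [[541.23066669 108.29537308  55.        ]]
```

play_rows([
  {"slide":[12,-34,0],"roll":0,"grip":1},
  {"slide":[12,-34,0],"roll":0,"grip":1},
  {"slide":[12,-34,0],"roll":0,"grip":1},
  {"slide":[12,-34,0],"roll":0,"grip":1},
  {"slide":[12,-34,0],"roll":0,"grip":1},
  {"slide":[12,-34,0],"roll":0,"grip":1},
  {"slide":[12,-34,0],"roll":0,"grip":1},
  {"slide":[0,0,0],"roll":0,"grip":1},
  {"slide":[0,0,0],"roll":0,"grip":1},
  {"slide":[0,0,0],"roll":0,"grip":1},
])

```text
time_s: 11.55
eef_pos: [538.8, 106.6, 196.6]
eef_rot: [3.119, 0.372, -0.004]
contact_force: [-0.3, -1.2, -0.2]
grip_width: 1.0
gripper_force: 0.0
```

Run:
```python
from h import *
R,t,s=pose(); w=manip.snapshot("wrist"); np.save("w7.npy",w);np.savez("p7.npz",R=R,t=t)
print(t,R[:,0].round(3),s["joint_pos"].round(2))
cm=cam("wrist",(R,t)); print(proj(cm,[[541,109,113],[541,109,55],[541,109,50]]).round())
x0,y0=int(proj(cm,[[541,109,80]])[0][0]),int(proj(cm,[[541,109,80]])[0][1])
save("w7",cv2.convertScaleAbs(np.hstack([cv2.resize(w,(400,250)),cv2.resize(w[y0-70:y0+55,x0-100:x0+100],(400,250),interpolation=cv2.INTER_CUBIC)]),alpha=1.6,beta=20)); print(x0,y0)
```

```text
[538.77728191 106.55541349 196.6361282 ] [ 0.972  0.235 -0.003] [-0.03  0.29 -0.34  1.83  0.11  1.04 -1.75]
[[327. 187.]
 [328. 173.]
 [328. 172.]]
327 178
```

View pics/w7.png

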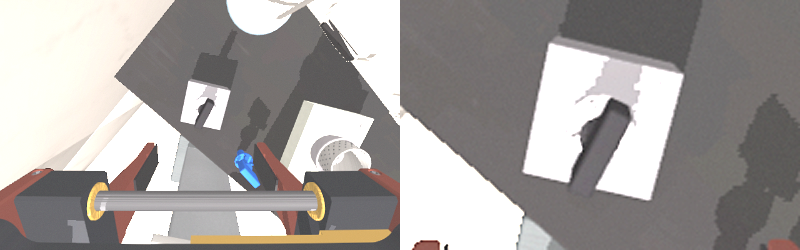

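Picture: the wing lies on the stand from about (337,160) to (319,203) in full-image pixels, and the blue copy is well away near (392,264). I'll rectify at the wing-top height for numbers.

Run:
```python
from h import *
w=np.load("w7.npy");p=np.load("p7.npz");R,t=p["R"],p["t"];cm=cam("wrist",(R,t))
g=cv2.cvtColor(w,cv2.COLOR_RGB2GRAY)
n=np.arange(-34,34.1,2.)
gx,gy=np.meshgrid(541-n,109-n,indexing="ij"); q=proj(cm,np.c_[gx.ravel(),gy.ravel(),np.full(gx.size,113.)]).astype(np.float32).reshape(len(n),len(n),2)
T=cv2.remap(g,q[:,:,0].copy(),q[:,:,1].copy(),cv2.INTER_LINEAR)
print("x from 575 down step2; y from 143 down step 2")
for r,x in zip(T,541-n): print("%d:"%x," ".join("%3d"%v for v in r))
# stand top outline
m=(g>95).astype(np.uint8); 
l=cv2.connectedComponentsWithStats(m); u=proj(cm,[[541,109,50]])[0]
for i in range(1,l[0]):
    if l[2][i][4]>600 and np.hypot(*(l[3][i]-u))<40:
        c,_=cv2.findContours((l[1]==i).astype(np.uint8),cv2.RETR_EXTERNAL,cv2.CHAIN_APPROX_NONE); h=cv2.convexHull(max(c,key=len))[:,0].astype(float)
        X=onz(cm,h,50)[:,:2].astype(np.float32); print(l[2][i],cv2.minAreaRect(X))
```

```text
x from 575 down step2; y from 143 down step 2
575: 129 171 169 169 169 169 169 169 168 168 169 168 116 119 117 119 118 118 118 117 116 114 153 169 169 168 169 168 169 169 134  55  58  58  58
573: 132 170 169 168 169 169 169 169 169 169 169 164 119 118 118 118 118 118 118 118 118 117 159 170 168 169 169 169 169 169 136  57  57  58  57
571: 129 170 169 169 170 169 169 168 169 170 166 115 118 117 119 121 119 119 117 118 117 117 150 169 168 169 169 169 169 168 135  55  57  58  58
569: 127 171 169 169 169 169 170 170 169 171 134 118 128 151 181 173  41  68  98 110 117 128 171 169 168 169 168 169 168 169 144  55  58  58  57
567: 128 171 169 169 169 169 169 170 170 158 118 219 165 183 180 123  28  31  33  30  50 137 162 168 169 168 169 169 168 169 140  55  58  59  58
565: 121 170 170 169 170 168 170 169 164 122 213 213 172 178 187  88  30  34  34  33  31 100 160 169 168 167 169 169 169 169 140  54  58  57  59
563: 139 171 170 170 169 170 169 171 156 209 241 241 190 168 179  47  37  54  49  45  39  51 139 170 169 168 168 169 168 169 141  56  58  58  59
561: 117 172 170 170 170 170 170 169 16
[... 3449 characters left out ...]
  59  59  59  60  60  60  60  59  60  60  60  58  59  58  60  60  59  59  58  58  59  59  59  60  60  60  60  60  60  59  60  60  59  60
511:  56  61  59  58  59  57  60  59  60  60  60  60  58  60  59  59  61  59  57  59  61  58  59  60  58  59  60  60  59  59  59  59  61  60  61
509: 181  84  56  60  59  60  60  59  59  60  60  60  59  59  60  60  59  60  60  59  60  60  60  58  60  59  59  59  59  58  60  62  61  61  61
507: 235 238 139  60  61  60  59  59  59  59  60  59  59  60  59  59  59  58  60  60  61  61  59  59  60  61  60  59  59  59  60  61  61  61  60
[ 288  129   81   79 3738] ((543.0223999023438, 109.73075866699219), (75.03723907470703, 75.26868438720703), 0.6327950358390808)
```

Wing: centreline slope gives rotor yaw ≈ -0.235 rad, centre ≈ (542.1,110.0), thickness about 11.5. The stand centre is at (543.0,109.7), size 75. All fit. Keyway direction ≈ world -x.

play_rows([
  {"slide":[0,0,10],"roll":0.12,"grip":1},
  {"slide":[0,0,15],"roll":0.12,"grip":1},
  {"slide":[0,0,15],"roll":0.12,"grip":1},
  {"slide":[0,0,15],"roll":0.11,"grip":1},
  {"slide":[2.2,-3.2,5],"roll":0,"grip":0.7},
  {"slide":[0,0,0],"roll":0,"grip":0.3},
  {"slide":[0,0,0],"roll":0,"grip":0.1},
  {"slide":[0,0,0],"roll":0,"grip":0.1},
  {"slide":[0,0,0],"roll":0,"grip":0.1},
  {"slide":[0,0,0],"roll":0,"grip":0.1},
])

```text
time_s: 12.6
eef_pos: [542.5, 110.8, 138.4]
eef_rot: [-3.12, 0.362, -0.001]
contact_force: [-0.2, -0.3, -0.2]
grip_width: 0.554
gripper_force: 0.0
```

Run:
```python
from h import *
R,t,s=pose(); w=manip.snapshot("wrist"); np.save("w8.npy",w);np.savez("p8.npz",R=R,t=t)
print(t,R[:,0].round(3),R[:,2].round(4),s["joint_pos"].round(2),s["grip_width"])
R2,t2,s=pose(); print(t2)
cm=cam("wrist",(R,t)); g=cv2.cvtColor(w,cv2.COLOR_RGB2GRAY)
# rectified along expected wing axes at wing top
a=np.array([.973,-.231]);b=np.array([.231,.973]);n=np.arange(-28,28.1,4);m=np.arange(-16,16.1,1)
P=np.array([np.r_[np.array([542.1,110])-i*a-j*b,113] for i in n for j in m]); q=proj(cm,P).astype(np.float32).reshape(len(n),len(m),2)
T=cv2.remap(g,q[:,:,0].copy(),q[:,:,1].copy(),cv2.INTER_LINEAR)
for i,r in zip(n,T): print("%4d"%-i," ".join("%3d"%v for v in r))
```

```text
[542.5360263  110.81470022 138.39207201] [ 0.973 -0.229  0.001] [ 7.e-04  1.e-04 -1.e+00] [-0.11  0.35 -0.26  1.89  0.11  0.91 -2.22] 0.5540625931491782
[542.4552007  110.84302319 138.2986519 ]
  28 178 179 180 151 121 119 122 147 184 190 189 103  29  29  31  30  30  31  32  31  20 149 188 190 160 131 128 167 181 180 179 179 179
  24 178 179 165 138 212 242 181 174 160 149 126  50  33  35  34  36  35  35  35  36  33  48 124 116 194 197 231 231 153 128 175 179 178
  20 179 168 218 244 243 244 237 200 194 227 204  39  58  58  60  60  60  61  59  61  60  57 132 203 241 244 244 244 246 230 186 177 180
  16 179 190 240 246 246 226 193 188 121  52  40  48  57  61  60  60  61  60  63  62  60  55  44  88 185 244 245 244 245 244 203 178 180
  12 180 179 162 233 244 245 204  62  58  47  41  51  60  60  61  61  62  62  63  62  62  56  56  60  58 167 246 245 241 203 179 180 180
   8 180 179 180 180 188 199 136  76  59  55  39  52  60  61  61  62  62  62  62  64  61  53  59  62  57 165 219 189 179 180 180 180 180
   4 181 180 181 180 180 179 193 201 169 101  46  50  61  61  62  63  62  64  63  64
[... 448 characters left out ...]
125  98  62  61
 -12 217 187 182 182 183 184 184 185 185 167  95  53  64  64  65  65  67  67  67  66  63  53  56  62  61  61  62  61  60  63  62  61  61
 -16  74  62  60  59  62  62  63  63  64  57  46  57  66  65  65  65  66  68  68  68  63  55  59  62  61  63  60  61  62  62  61  62  60
 -20  63  63  63  64  63  63  63  63  63  63  57  59  64  64  65  65  66  65  65  67  62  58  62  63  63  63  63  62  63  62  62  63  62
 -24  62  63  62  64  64  63  62  63  62  62  63  62  63  63  63  63  63  63  64  63  63  63  62  63  63  63  64  63  63  62  63  63  63
 -28 203 146 151 105  54  58  61  61  62  63  63  62  62  63  62  63  63  62  63  62  63  63  63  64  63  63  62  62  64  64  62  61  63
```

play_rows([
  {"slide":[0,0.7,30],"roll":0,"grip":0.1},
  {"slide":[0,0,25],"roll":0,"grip":0.1},
  {"slide":[0,0,15],"roll":0,"grip":0.1},
  {"slide":[0,0,10],"roll":0,"grip":0.1},
  {"slide":[0,0,0],"roll":0,"grip":-1},
  {"slide":[0,0,0],"roll":0,"grip":-1},
  {"slide":[0,0,0],"roll":0,"grip":-1},
  {"slide":[0,0,0],"roll":0,"grip":-1},
  {"slide":[0,0,0],"roll":0,"grip":-1},
  {"slide":[0,0,0],"roll":0,"grip":-1},
], squeeze=45)

```text
time_s: 13.65
eef_pos: [542.6, 110.2, 58.6]
eef_rot: [-3.12, 0.362, -0.002]
contact_force: [-0.2, 0.0, 4.2]
grip_width: 0.136
gripper_force: 45.0
```

play_rows([
  {"slide":[0,0,-11],"roll":0,"grip":-1},
  {"slide":[0,0,-30],"roll":0,"grip":-1},
  {"slide":[0,0,-35],"roll":0,"grip":-1},
  {"slide":[0,0,-35],"roll":0,"grip":-1},
  {"slide":[0,0,-20],"roll":0,"grip":-1},
  {"slide":[3.5,32,0],"roll":0,"grip":-1},
  {"slide":[4,37,0],"roll":0,"grip":-1},
  {"slide":[4,37,0],"roll":0,"grip":-1},
  {"slide":[4,37,0],"roll":0,"grip":-1},
  {"slide":[4,37,0],"roll":0,"grip":-1},
])

```text
time_s: 14.65
eef_pos: [519.2, -70.9, 189.5]
eef_rot: [-3.121, 0.362, -0.0]
contact_force: [0.8, 0.1, -2.6]
grip_width: 0.138
gripper_force: 45.0
```

play_rows([
  {"slide":[4,37,0],"roll":0,"grip":-1},
  {"slide":[4,35,0],"roll":0,"grip":-1},
  {"slide":[0,0,0],"roll":-0.12,"grip":-1},
  {"slide":[0,0,0],"roll":-0.11,"grip":-1},
  {"slide":[0,0,0],"roll":0,"grip":-1},
  {"slide":[0,0,0],"roll":0,"grip":-1},
  {"slide":[0,0,0],"roll":0,"grip":-1},
  {"slide":[0,0,0],"roll":0,"grip":-1},
  {"slide":[0,0,0],"roll":0,"grip":-1},
  {"slide":[0,0,0],"roll":0,"grip":-1},
])

```text
time_s: 15.65
eef_pos: [511.1, -141.3, 188.9]
eef_rot: [3.142, -0.002, -0.0]
contact_force: [-0.3, 0.2, -1.7]
grip_width: 0.131
gripper_force: 45.0
```

Run:
```python
from h import *
R,t,s=pose(); w=manip.snapshot("wrist"); np.save("w9.npy",w);np.savez("p9.npz",R=R,t=t); save("w9",w)
print(t,R[:,0].round(3),R[:,2].round(4),s["contact_force"],s["grip_width"],s["gripper_force"],s["time_s"])
cm=cam("wrist",(R,t)); g=cv2.cvtColor(w,cv2.COLOR_RGB2GRAY)
# tool-aligned map at wing top (tool z = TCP frame): wing top 71.4-8.6.. above origin: 63 above origin -> 54.4 above TCP
n=np.arange(-28,28.1,4);m=np.arange(-40,40.1,2.5)
P=np.array([t-i*R[:,0]+j*R[:,1]-54.4*R[:,2] for i in n for j in m]); q=proj(cm,P).astype(np.float32).reshape(len(n),len(m),2)
T=cv2.remap(g,q[:,:,0].copy(),q[:,:,1].copy(),cv2.INTER_LINEAR)
for i,r in zip(n,T): print("%4d"%-i," ".join("%3d"%v for v in r))
```

```text
[ 511.14122498 -141.29630691  188.9385644 ] [ 1.    -0.001 -0.   ] [-1.e-04 -0.e+00 -1.e+00] [-0.28900624  0.16388122 -1.65877898] 0.13123891976927005 44.98320400714874 15.65
  28  53  53  38  39  40  39  31 198 200 199 199 193 161 160  52  28  27  28  62 161 163 245 245 245 245 246 131  53  54  54  54  55  56
  24  53  38  38  38  39  39  43 199 197 189 196 166 160 158  31  28  29  30  37 161 162 240 244 196 245 245 106  54  54  53  54  53  54
  20  53  39  39  39  40  40  31 197 198 175 196  89  51  51  32  36  37  37  35  52  51 139 246 243 244 245 138  54  52  54  54  53  54
  16  52  40  38  39  39  39  47 194 193 196 195  51  52  52  32  37  36  37  37  52  51  52 245 245 245 245 145  55  53  54  54  54  53
  12  39  38  39  37  40  38  39  39  38  40  41  54  52  52  33  36  36  37  35  50  53  54  53  55  56  54  54  54  55  55  54  55  54
   8  39  38  38  38  39  38  40  40  40  41  52  52  53  44  30  37  36  36  37  46  52  52  53  54  53  54  54  55  55  54  54  54  55
   4  40  38  38  39  39  39  40  39  39  45  53  53  53  35  30  37  37  38  35  35  53  53  53  55  5
[... 429 characters left out ...]
 36  35  38  37
 -12  38  36  38  37  37  38  36  38  36  37  37  52  51  34  33  36  35  35  34  32  51  49  36  36  37  37  36  37  37  36  36  37  38
 -16  37  37  36  37  37  37  37  38  37  37  59  96  52  36  32  37  37  38  36  36  46  76  51  37  38  37  36  38  36  37  37  37  37
 -20  35  35  37  38  38  37  37  37  39  36 107 106  51  35  32  36  36  34  39  35  43  81  86  38  36  37  36  37  38  36  38  37  37
 -24  37  36  37  37  37  37  38  36  36  36 126  58  61  60  60  60  61  61  59  59  60  60 119  37  37  38  36  37  36  37  38  38  36
 -28  35  36  37  35  36  35  38  35  38  36 131  75  74  75  74  75  75  75  74  75  74  74 127  36  36  36  37  37  38  37  37  37  37
```

play_rows([
  {"slide":[0,0,20],"roll":0,"grip":-1},
  {"slide":[0,0,20],"roll":0,"grip":-1},
  {"slide":[0,0,15],"roll":0,"grip":-1},
  {"slide":[0,0,8],"roll":0,"grip":-1},
  {"slide":[0,0,4],"roll":0,"grip":-1},
  {"slide":[0,0,3],"roll":0,"grip":-1},
  {"slide":[0,0,2],"roll":0,"grip":-1},
  {"slide":[0,0,2],"roll":0,"grip":-1},
  {"slide":[0,0,2],"roll":0,"grip":-1},
  {"slide":[0,0,0],"roll":0,"grip":-1},
])

```text
time_s: 16.7
eef_pos: [511.1, -141.5, 112.9]
eef_rot: [3.142, -0.002, -0.0]
contact_force: [0.4, -0.3, -2.2]
grip_width: 0.131
gripper_force: 45.0
```

play_rows([
  {"slide":[0,0,1.5],"roll":0,"grip":-1},
  {"slide":[0,0,1.5],"roll":0,"grip":-1},
  {"slide":[0,0,1.5],"roll":0,"grip":-1},
  {"slide":[0,0,1.5],"roll":0,"grip":-1},
  {"slide":[0,0,1],"roll":0,"grip":-1},
  {"slide":[0,0,1],"roll":0,"grip":-1},
  {"slide":[0,0,1],"roll":0,"grip":-1},
  {"slide":[0,0,0],"roll":0,"grip":-1},
  {"slide":[0,0,0],"roll":0,"grip":-1},
  {"slide":[0,0,0],"roll":0,"grip":-1},
])

```text
time_s: 17.7
eef_pos: [511.2, -141.4, 104.0]
eef_rot: [3.142, -0.002, 0.0]
contact_force: [0.0, 0.1, -1.2]
grip_width: 0.133
gripper_force: 45.0
```

play_rows([
  {"slide":[0,0,1],"roll":0,"grip":-1},
  {"slide":[0,0,1],"roll":0,"grip":-1},
  {"slide":[0,0,1],"roll":0,"grip":-1},
  {"slide":[0,0,1],"roll":0,"grip":-1},
  {"slide":[0,0,1],"roll":0,"grip":-1},
  {"slide":[0,0,1],"roll":0,"grip":-1},
  {"slide":[0,0,1],"roll":0,"grip":-1},
  {"slide":[0,0,0],"roll":0,"grip":-1},
  {"slide":[0,0,0],"roll":0,"grip":-1},
  {"slide":[0,0,0],"roll":0,"grip":-1},
])

```text
time_s: 18.7
eef_pos: [511.2, -141.4, 96.9]
eef_rot: [3.142, -0.002, 0.0]
contact_force: [0.8, -0.4, -2.0]
grip_width: 0.136
gripper_force: 45.0
```

The key is already 9 mm past the hub face with no resistance, so it is in the keyway. Continue down to the spring.

play_rows([
  {"slide":[0,0,2],"roll":0,"grip":-1},
  {"slide":[0,0,2],"roll":0,"grip":-1},
  {"slide":[0,0,2],"roll":0,"grip":-1},
  {"slide":[0,0,1.5],"roll":0,"grip":-1},
  {"slide":[0,0,1.5],"roll":0,"grip":-1},
  {"slide":[0,0,1.5],"roll":0,"grip":-1},
  {"slide":[0,0,1.5],"roll":0,"grip":-1},
  {"slide":[0,0,0],"roll":0,"grip":-1},
  {"slide":[0,0,0],"roll":0,"grip":-1},
  {"slide":[0,0,0],"roll":0,"grip":-1},
])

```text
time_s: 19.7
eef_pos: [511.4, -141.5, 85.4]
eef_rot: [3.141, -0.002, 0.001]
contact_force: [-0.6, 0.4, 4.6]
grip_width: 0.135
gripper_force: 45.0
```

play_rows([
  {"slide":[0,0,1.5],"roll":0,"grip":-1},
  {"slide":[0,0,1.5],"roll":0,"grip":-1},
  {"slide":[0,0,1.5],"roll":0,"grip":-1},
  {"slide":[0,0,1],"roll":0,"grip":-1},
  {"slide":[0,0,1],"roll":0,"grip":-1},
  {"slide":[0,0,0.5],"roll":0,"grip":-1},
  {"slide":[0,0,0.5],"roll":0,"grip":-1},
  {"slide":[0,0,0],"roll":0,"grip":-1},
  {"slide":[0,0,0],"roll":0,"grip":-1},
  {"slide":[0,0,0],"roll":0,"grip":-1},
])

```text
time_s: 20.7
eef_pos: [512.2, -141.5, 78.2]
eef_rot: [3.141, -0.002, 0.003]
contact_force: [0.4, 0.8, 6.1]
grip_width: 0.135
gripper_force: 45.0
```

play_rows([
  {"slide":[0,0,0.7],"roll":0,"grip":-1},
  {"slide":[0,0,0.7],"roll":0,"grip":-1},
  {"slide":[0,0,0],"roll":0,"grip":-1},
  {"slide":[0,0,0],"roll":0,"grip":-1},
  {"slide":[0,0,0],"roll":0,"grip":-1},
  {"slide":[0,0,0],"roll":0,"grip":-1},
  {"slide":[0,0,0],"roll":0,"grip":-1},
  {"slide":[0,0,0],"roll":0,"grip":-1},
  {"slide":[0,0,0],"roll":0,"grip":-1},
  {"slide":[0,0,0],"roll":0,"grip":-1},
])

```text
time_s: 21.7
eef_pos: [512.3, -141.5, 77.5]
eef_rot: [3.141, -0.002, 0.004]
contact_force: [-2.2, 0.8, 13.5]
grip_width: 0.132
gripper_force: 45.0
```

play_rows([
  {"slide":[0,0,0.6],"roll":0,"grip":-1},
  {"slide":[0,0,0],"roll":0,"grip":-1},
  {"slide":[0,0,0],"roll":0,"grip":-1},
  {"slide":[0,0,0],"roll":0,"grip":-1},
  {"slide":[0,0,0],"roll":0,"grip":-1},
  {"slide":[0,0,0],"roll":0,"grip":-1},
  {"slide":[0,0,0],"roll":0,"grip":-1},
  {"slide":[0,0,0],"roll":0,"grip":-1},
  {"slide":[0,0,0],"roll":0,"grip":-1},
  {"slide":[0,0,0],"roll":0,"grip":-1},
])

```text
time_s: 22.7
eef_pos: [512.3, -141.6, 77.5]
eef_rot: [3.141, -0.002, 0.004]
contact_force: [-4.1, 1.7, 19.4]
grip_width: 0.134
gripper_force: 45.0
```

Hard stop at TCP z 77.5, against 77.6 predicted for home. The push is about 19 N, more than the spring's 8.5 N, so I'm handing in.

```bash
python3 -c "
from station import manip
print(manip.close_job())"
```

```text
the job is handed in; nothing more can be done
None
```

I handed in the job at about 23 s of the 64 s: the basket is nested over the hub and released, and the rotor is keyed in and still gripped, held home at about 19 N (final height judged from arm readings, not a picture).

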